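# Clear the napkin-ring display and sort it for packing

### The job

Pack up the napkin-ring display: take the stop collar off the end of the display bar and put it in the round dish, then slide the rings off the bar, and sort all the rings, those from the bar and those lying on the table: the two square ones onto the floor of the square cardboard tray, the two eight-sided ones onto the floor of the long cardboard tray, side by side and not on top of one another. They may stand or lie there. Leave the teacup standing where it is.

Things in the scene. Friction and masses are not known exactly. Their poses are not given: they have to be found in the camera images.
- stand: Fixed stand: wooden base 90 x 200 x 12 mm, post (22 x 18, 115 mm tall) at its -y end, level steel bar of 14 mm diameter along its y, axis 100 mm above the origin, from y = -79 mm (post) to its free end at +85 mm. Origin: centre of the underside. Two rings hang loose on the bar in either order, the collar outermost, gaps 20 to 35 mm; they come off only over the free end.
- collar: Stop collar: round aluminium ring, 44 mm outside diameter, 18 mm thick, bore about 18.6 mm, 60 g, hanging loosely on the bar as the outermost part. Origin: its centre; its y axis is the bore axis.
- square_ring_bar: Square wooden napkin ring that hangs on the bar: frame 46 x 46 mm outside, square hole 32 x 32 mm, 20 mm wide along the bore, about 30 g. Origin: its centre; its y axis is the bore axis; outer flats face its +-x and +-z.
- eight_ring_bar: Eight-sided wooden napkin ring that hangs on the bar: 52 mm across the outer flats, hole 32 mm across the flats, 32 mm wide along the bore, about 45 g. Origin: its centre; its y axis is the bore axis; flats face its +-x and +-z (and between).
- square_ring_loose: The other square wooden napkin ring (46 x 46 mm, hole 32 x 32 mm, 20 mm wide), lying flat on the table, bore upright. Origin: its centre, 10 mm above the table; its z axis is the bore axis; outer flats face its +-x and +-y.
- eight_ring_loose: The other eight-sided wooden napkin ring (52 mm across flats, hole 32 mm, 32 mm wide), lying flat on the table, bore upright. Origin: its centre, 16 mm above the table; its z axis is the bore axis; flats face its +-x and +-y (and between).
- square_tray: Fixed square open cardboard tray, 140 x 140 x 22 mm outside, walls and floor 5 mm thick. Origin: centre of its underside; sides along its x and y. For the two square rings.
- long_tray: Fixed long open cardboard tray, 125 mm (its x) by 220 mm (its y), 22 mm high, walls and floor 5 mm thick. Origin: centre of its underside. For the two eight-sided rings.
- dish: Fixed round white ceramic dish, 128 mm across the rim, 116 mm at the foot, 22 mm high, floor 5 mm and wall 4 mm thick. Origin: centre of its underside. For the stop collar.
- teacup: Bystander: white ceramic teacup without handle, 55 mm high, 68 mm across its rim, standing loose on the table. Origin: centre of its underside. Not to be moved or knocked over.

How it is judged:
By the outcome, as a careful person would: the job done as asked, in the order asked, and still so for the second after the job is handed in, with the robot touching nothing.
It also fails if it takes over 122 s, if anything falls off the work surface, if the arm or the gripper's body presses on something with over 40 N, if the wrist force passes 120 N, or if a joint passes its speed limit or range.

### The arm

A 7-joint arm with a two-finger parallel gripper is mounted at the origin on the work surface. World frame = base frame: x ahead of the robot, y to its left, z up, the work surface at z = 0. Lengths are in m, angles in degrees, forces in N, time in s.
With the tool pointing down it reaches from about 0.425 to 0.875 m from the base axis. Payload 4.7 kg.
Tool frame: the origin (TCP) lies midway between the tips of the shut fingers; the grasp point (between the pads) lies 19 mm behind it (env.grip_point_offset is the distance from the TCP to the grasp point, in m); z points along the fingers, y is the line along which they close (so a half turn about z gives the same grasp; the last joint's range is limited). The gripper opens to 87 mm and grips with 3 to 60 N. Pads are 19 mm wide; open, the fingers measure 117 mm over their backs; the gripper's body (75 mm by 190 mm) begins 51 mm behind the grasp point.
Start: joints at [-72.244, 18.392, -4.016, 83.108, 1.295, 78.541, -3.26], TCP at [0.19, 0.622, 0.223] pointing down, gripper open.
Joint ranges: [-163.93, 163.93], [-17.29, 119.83], [-79.2, 71.16], [3.27, 140.29], [-89.18, 269.18], [5.43, 117.66], [-154.24, 154.24]. Speed limits (degrees/s): [147.25, 147.25, 180, 180, 180, 180, 180].

### API

Orientations are given as [roll, pitch, yaw] about the fixed x, y, z axes, in that order (R = Rz(yaw) Ry(pitch) Rx(roll)).
In Python, from cell import env gives the robot as it stands.
- The arm moves only by the shell command python3 -m jog 'ROWS' [FORCE]. ROWS is JSON, a list of rows, each a list of 7 numbers: the shift along the tool's x, y, z in m, then the turn, a rotation vector about the tool's x, y, z in rad, then the finger opening in m, from 0 to 0.087. A call has 1 to 12 rows; each row shifts and turns the commanded pose from where the row before left it, along the tool's axes as they then stand; what a row does not reach is not made up. A row lasts 1/12 s, in which the tool goes at most 41.7 mm and 7.16 degrees, less where a joint would pass 70% of its speed; a pose out of reach is approached as far as the arm can. A call is refused whole if a number of a shift passes 0.0417 or a number of a turn 0.125, either way. A call with a gripper value outside its range is refused whole. The fingers move at their own pace and stop on an object; FORCE is the grip in N (left out, the last holds). Time passes only in rows, so rows that do not move let the fingers close. It gives the time, the measured TCP pose, the force, the opening and the grip force at its end, in the units of the state.
- env.get_obs(): the state, without advancing time (a new reading comes with each control period).
- env.read_camera(name): name is "side" or "top" or "wrist"; returns the picture (480x640x3 uint8, blue, green, red); there is no depth.
- env.get_calibration(name): a dict with "fov_y" (degrees; the focal length in pixels is half the picture's height over the tangent of half this angle, whatever the lens; pixels are square), "cx", "cy" (the principal point, pixels), "pose" (4x4, takes a point from camera to world coordinates). Camera axes: x right, y up, looking along -z (the intrinsics and any distortion apply to the point x, -y, -z); pixel columns grow to the right and rows downward; lengths in m; the calibration is good to about 2 mm. A picture is of the moment at which its call begins: read the wrist's pose just before it. get_calibration takes no time and is no camera call; for the wrist camera it gives the pose at the moment of the call.
- env.sign_off(): hands the job in; it is judged then, once.
The state is a dict: "time_s": time; "qpos": joint angles; "joint_velocities": joint speeds; "effort": joint torques, N m; "tool_pos": TCP position; "tool_rot": TCP orientation; "force": force on the tool from outside, world axes, zero at the start; "wrist_torque": the same for the moment, N m; "grip_width": finger opening in m; "grasp_force": force on a finger pad.
Only numpy, scipy, OpenCV 4.12 (cv2) and the standard library are available. Lean on these libraries where they do the work, as an engineer would, in place of code of your own. Each camera call takes 0.05 s, during which the arm holds its last target. There are 200 camera calls.

## Working session

There is one attempt and no reset: what is moved stays moved. The work goes in short steps, Python scripts to look and compute and a shell command to move; the robot and the scene stay as the last step left them, time stands still between calls to the robot, and variables do not carry over. Pictures are saved under pics/ and viewed, at most 14 in all, crops included, and the job is handed in when it is done.

```bash
mkdir -p pics; ls
python3 - <<'E'
from cell import env
import cv2
for n in("side","top","wrist"):
    c=env.get_calibration(n); print(n,c)
    cv2.imwrite(f"pics/{n}0.png",env.read_camera(n))
o=env.get_obs();print(o)
E
```

```text
pics
side {'fov_y': 53.14707318571645, 'cx': 313.81018071445374, 'cy': 237.12460965306076, 'pose': array([[ 8.47303088e-01,  3.05279829e-01, -4.34605226e-01,
         1.47310291e-01],
       [-5.31109567e-01,  4.87525365e-01, -6.92994694e-01,
        -6.41649509e-01],
       [ 3.23769798e-04,  8.17999538e-01,  5.75218785e-01,
         5.94444636e-01],
       [ 0.00000000e+00,  0.00000000e+00,  0.00000000e+00,
         1.00000000e+00]])}
top {'fov_y': 52.0327218044177, 'cx': 316.2252502748596, 'cy': 248.1125396850267, 'pose': array([[ 0.03757818,  0.9725084 , -0.22981578,  0.34680277],
       [-0.99927665,  0.03791355, -0.0029578 , -0.01433235],
       [ 0.00583665,  0.22976069,  0.97322965,  0.94371359],
       [ 0.        ,  0.        ,  0.        ,  1.        ]])}
wrist {'fov_y': 58.175680835492884, 'cx': 321.08064933250364, 'cy': 242.54667267557707, 'pose': array([[ 0.29119752, -0.92620564, -0.23947258,  0.12406344],
       [ 0.9566605 ,  0.28135958,  0.07508308,  0.64210568],
       [-0.00216447, -0.25095797,  0.96799556,  0.38377403],
       [ 0.        ,  0.        ,  0.        ,  1.        ]])}
{'time_s': 0.15, 'qpos': array([-72.24508223,  18.42620138,  -4.01617559,  83.15884717,
         1.2950416 ,  78.54010735,  -3.26073395]), 'joint_velocities': array([ 0.10185605, -0.16578578, -0.00725105, -0.17330776,  0.02144445,
       -0.07993815,  0.0040904 ]), 'effort': array([-2.26141578e-04, -4.91795504e+01, -4.04367372e-01, -3.12879074e+01,
       -6.37049438e-02,  4.04623349e-02,  1.13956851e-04]), 'tool_pos': array([0.1893856 , 0.62136751, 0.221748  ]), 'tool_rot': array([-1.79920065e+02,  4.90426257e-03,  1.63054365e+02]), 'force': array([-0.45551841, -0.50560485,  0.63981267]), 'wrist_torque': array([-0.00712596, -0.00324985, -0.01073948]), 'grasp_force': 0.0, 'grip_width': 0.08707856318263153}
```

View pics/top0.png

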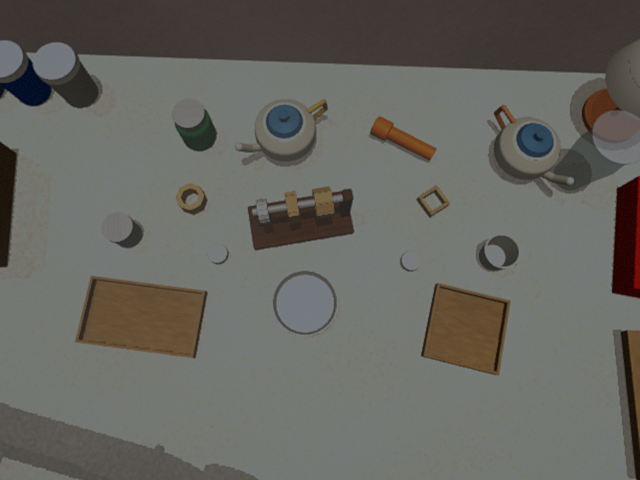

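View pics/side0.png

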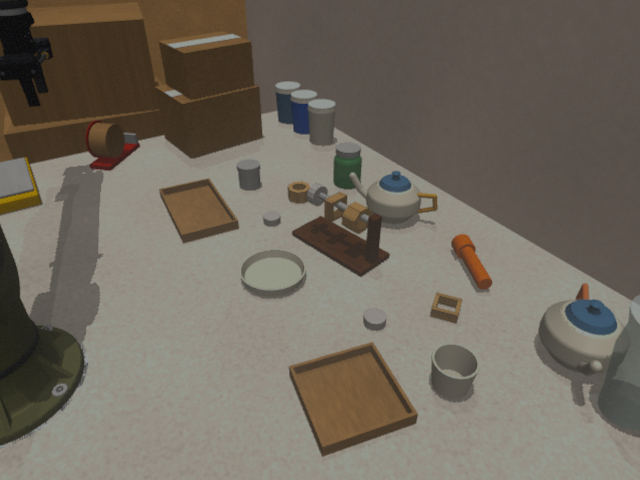

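Top view: collar ~(263,210), square ring ~(292,204), eight-sided ring ~(323,200), post (347,203), loose eight (191,198), loose square (433,201), dish (305,303), cup (497,252). I'll enlarge both views for corner reading.

Run:
```python
import cv2,numpy as np
t=cv2.imread("pics/top0.png");s=cv2.imread("pics/side0.png")
def crop(im,x,y,w,h,k):return cv2.convertScaleAbs(cv2.resize(im[y:y+h,x:x+w],None,fx=k,fy=k,interpolation=cv2.INTER_CUBIC),alpha=1.6)
cv2.imwrite("pics/c1.png",crop(t,240,170,130,90,6))
cv2.imwrite("pics/c2.png",crop(s,280,170,130,110,5.4))
a=np.vstack([np.hstack([crop(t,165,170,60,50,6),crop(t,405,175,60,50,6)]),np.hstack([crop(s,275,165,60,45,6),crop(s,415,283,60,45,6)])])
cv2.imwrite("pics/c3.png",a)
```

```text
(no output)
```

View pics/c1.png

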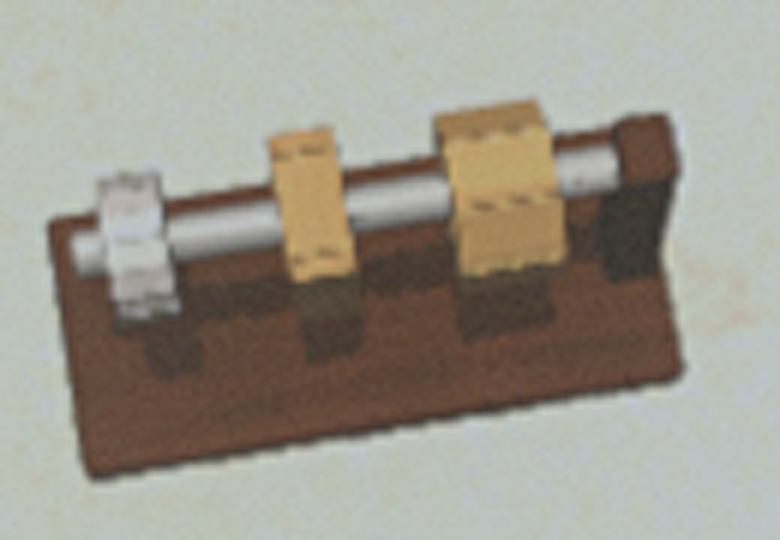

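View pics/c2.png

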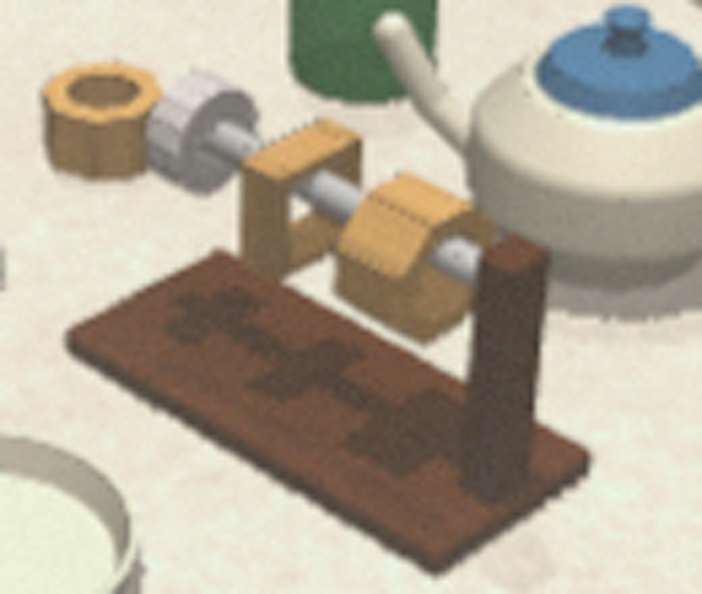

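View pics/c3.png

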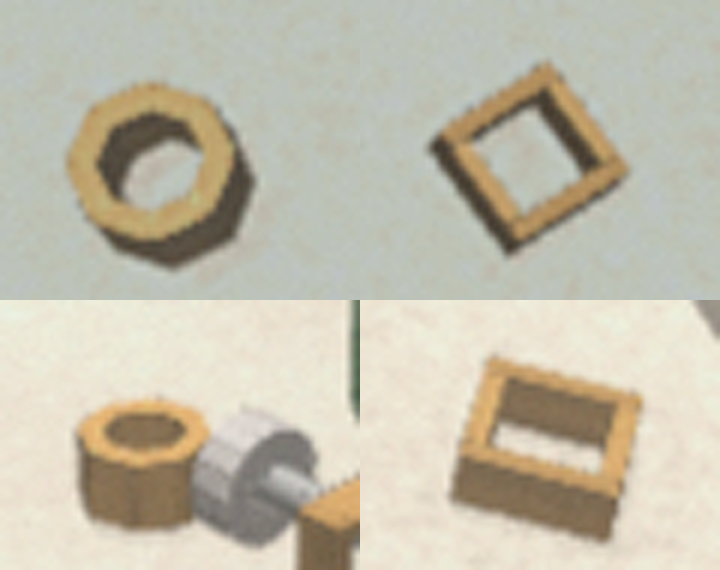

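```bash
cat > h.py <<'E'
import numpy as np
from cell import env
def ray(n,p,c=None):
    c=c or env.get_calibration(n); f=240/np.tan(np.radians(c["fov_y"]/2))
    d=np.array([(p[0]-c["cx"])/f,-(p[1]-c["cy"])/f,-1.]);P=np.array(c["pose"])
    d=P[:3,:3]@d; return P[:3,3],d/np.linalg.norm(d)
def tri(rays):
    A=sum(np.eye(3)-np.outer(d,d) for o,d in rays);b=sum((np.eye(3)-np.outer(d,d))@o for o,d in rays)
    X=np.linalg.solve(A,b); return X,max(np.linalg.norm((np.eye(3)-np.outer(d,d))@(X-o)) for o,d in rays)
def atz(n,p,z,c=None):
    o,d=ray(n,p,c);return o+d*(z-o[2])/d[2]
def pix(n,X,c=None):
    c=c or env.get_calibration(n);f=240/np.tan(np.radians(c["fov_y"]/2));P=np.array(c["pose"])
    q=P[:3,:3].T@(np.array(X)-P[:3,3]);return np.array([c["cx"]+f*q[0]/-q[2],c["cy"]-f*q[1]/-q[2]])
E
python3 - <<'E'
from h import *
np.set_printoptions(precision=4,suppress=True)
t=lambda x,y:(240+x/6,170+y/6)
s=lambda x,y:(280+x/5.4,170+y/5.4)
u=lambda x,y:(405+(x-360)/6,175+y/6); v=lambda x,y:(415+(x-360)/6,283+(y-300)/6)
P={"base+y near":(t(92,475),s(68,338)),"base+y far":(t(50,222),s(218,252)),"base-y near":(t(683,372),s(437,562)),
"posttop":(t(645,147),s(517,255)),"barPostEnd top":(t(613,165),s(480,262)),
"sq near post top corner?far":(t(330,128),s(362,140)),"sq farcorner free":(t(270,137),s(325,118)),"sq near post":(t(352,278) ,s(292,180)),
"8loose":((190.3,196.7),(298.8,187)),"L1":(u(548,62),v(640,398)),"L2":(u(630,172),v(612,492)),"L3":(u(518,238),v(462,455)),"L4":(u(437,138),v(492,357)),
"dish":((305,303),(273,270)),"cup":((500,250),(454,360)),
"T1":((437,284),(373,346)),"T2":((510,299),(414,408)),"T3":((498,374),(327,446)),"T4":((422,356),(290,387)),
"B1":((91,277),(207,181)),"B2":((207,290),(237,228)),"B3":((196,356),(187,238)),"B4":((77,342),(160,205))}
for k,(a,b) in P.items():
    X,r=tri([ray("top",a),ray("side",b)]);print(k,X,round(r,4))
E
```

```text
base+y near [0.5622 0.1074 0.005 ] 0.0006
base+y far [0.647  0.1271 0.0065] 0.0001
base-y near [ 0.6039 -0.0845  0.0051] 0.0001
posttop [ 0.645  -0.0643  0.1098] 0.0006
barPostEnd top [ 0.6393 -0.0544  0.1041] 0.0012
sq near post top corner?far [0.6472 0.0302 0.1085] 0.0001
sq farcorner free [0.6427 0.0478 0.1107] 0.0001
sq near post [0.6042 0.0198 0.109 ] 0.004
8loose [0.657  0.2391 0.0273] 0.0001
L1 [ 0.7037 -0.2466  0.017 ] 0.0002
L2 [ 0.6652 -0.2721  0.02  ] 0.0002
L3 [ 0.6426 -0.236   0.0163] 0.0002
L4 [ 0.6771 -0.2102  0.0175] 0.0016
dish [0.4597 0.0053 0.0152] 0.0011
cup [ 0.5673 -0.355   0.0496] 0.0005
T1 [ 0.506  -0.2459  0.0122] 0.0009
T2 [ 0.4772 -0.376   0.0296] 0.0021
T3 [ 0.3449 -0.3531  0.0198] 0.0031
T4 [ 0.3688 -0.2218 -0.0212] 0.0013
B1 [0.4928 0.4195 0.0081] 0.0011
B2 [ 0.4757  0.1978 -0.0029] 0.0032
B3 [0.3567 0.2021 0.0107] 0.0035
B4 [ 0.3714  0.4507 -0.0404] 0.0004
```

```bash
cat >> h.py <<'E'
YAW=np.radians(12.5);C=np.array([.627,.0212,0]);XA=np.array([np.cos(YAW),np.sin(YAW),0]);YA=np.array([-np.sin(YAW),np.cos(YAW),0])
def st(x,y,z): return C+x*XA+y*YA+np.array([0,0,z])
def go(x,y,z,yaw=None):
    """turn about tool z (rad), then shifts in the turned tool frame (tool assumed pointing down)"""
    o=env.get_obs();y0=o["tool_rot"][2];yaw=y0 if yaw is None else yaw
    p=np.radians(yaw);d=np.array([x,y,z])-o["tool_pos"]
    X=np.array([np.cos(p),np.sin(p),0]);Y=np.array([np.sin(p),-np.cos(p),0])
    print("now",np.round(o["tool_pos"],4),np.round(o["tool_rot"],2),"turn z %.4f"%-np.radians((yaw-y0+180)%360-180),"then shift %.4f %.4f %.4f"%(d@X,d@Y,-d[2]))
E
python3 - <<'E'
from h import *
np.set_printoptions(precision=4,suppress=True)
t=lambda x,y:(240+x/6,170+y/6)
print("tip proj",(pix("top",st(0,.085,.1))-[240,170])*6,"post end",(pix("top",st(0,-.079,.1))-[240,170])*6)
ys=np.linspace(-.079,.09,400);px=np.array([pix("top",st(0,y,.1))for y in ys]);cr=(px[:,0]-240)*6
for n,x in dict(tip=72,cL=108,cR=172,sL=283,sR=348,eL=452,eR=560,post=615).items(): print(n,np.interp(-x,-cr,ys))
for y in(.07,):print(st(0,y,.0977))
print("teapot",atz("top",(285,130),.08),"spout",atz("top",(240,147),.08))
go(*st(0,.07,.22),102.5)
E
```

```text
tip proj [ 77.4781 250.3459] post end [615.9665 157.8514]
tip 0.0866538264826599
cL 0.07578016230555996
cR 0.056418142534611734
sL 0.02274253406830694
sR 0.002966650696930519
eL -0.028761080740328987
eR -0.06182206050733603
post -0.0787030875165758
[0.6118 0.0895 0.0977]
teapot [0.7804 0.0567 0.08  ] spout [0.7419 0.14   0.08  ]
now [0.1894 0.6214 0.2217] [-179.92    0.    163.05] turn z 1.0569 then shift -0.6107 0.2973 0.0017
```

```bash
python3 -m jog '[[0,0,0,0,0,0.1174,0.087],[0,0,0,0,0,0.1174,0.087],[0,0,0,0,0,0.1174,0.087],[0,0,0,0,0,0.1174,0.087],[0,0,0,0,0,0.1174,0.087],[0,0,0,0,0,0.1174,0.087],[0,0,0,0,0,0.1174,0.087],[0,0,0,0,0,0.1174,0.087],[0,0,0,0,0,0.1174,0.087]]' 20
python3 -m jog '[[-0.0342,0.0165,0,0,0,0,0.087],[-0.0342,0.0165,0,0,0,0,0.087],[-0.0342,0.0165,0,0,0,0,0.087],[-0.0342,0.0165,0,0,0,0,0.087],[-0.0342,0.0165,0,0,0,0,0.087],[-0.0342,0.0165,0,0,0,0,0.087],[-0.0342,0.0165,0,0,0,0,0.087],[-0.0342,0.0165,0,0,0,0,0.087],[-0.0342,0.0165,0,0,0,0,0.087],[-0.0342,0.0165,0,0,0,0,0.087]]'
python3 -m jog '[[-0.0342,0.0165,0,0,0,0,0.087],[-0.0342,0.0165,0,0,0,0,0.087],[-0.0342,0.0165,0,0,0,0,0.087],[-0.0342,0.0165,0,0,0,0,0.087],[-0.0342,0.0165,0,0,0,0,0.087],[-0.0342,0.0165,0,0,0,0,0.087],[-0.0342,0.0165,0,0,0,0,0.087],[-0.0342,0.0165,0,0,0,0,0.087],[0,0,0,0,0,0,0.087],[0,0,0,0,0,0,0.087]]'
python3 - <<'E'
from h import *
import cv2
o=env.get_obs();c=env.get_calibration("wrist");im=env.read_camera("wrist")
go(*st(0,.066,.22),102.5)
cv2.imwrite("pics/w1.png",cv2.convertScaleAbs(im,alpha=1.5))
for n,y in(("tip",.085),("c",.066),("s",.013),("e",-.045)):print(n,pix("wrist",st(0,y,.1),c))
E
```

```text
time_s: 0.9
tool_pos: [0.1894, 0.6215, 0.2221]
tool_rot: [-180.0, 0.0, 102.2]
force: [0.2, 0.5, 0.5]
grip_width: 0.0868
grasp_force: 0.0
time_s: 1.73
tool_pos: [0.4254, 0.3219, 0.2225]
tool_rot: [-180.0, -0.0, 102.5]
force: [0.7, 0.1, 0.3]
grip_width: 0.087
grasp_force: 0.0
time_s: 2.57
tool_pos: [0.6136, 0.0817, 0.222]
tool_rot: [-180.0, 0.1, 102.2]
force: [0.1, 1.0, -0.2]
grip_width: 0.0871
grasp_force: 0.0
now [0.6127 0.0845 0.222 ] [-1.7993e+02 -1.0000e-02  1.0240e+02] turn z -0.0017 then shift 0.0011 0.0003 0.0020
tip [321.09790868 201.73016956]
c [321.2422877  229.61626078]
s [321.62093841 302.75076625]
e [321.99885502 375.74348488]
```

View pics/w1.png

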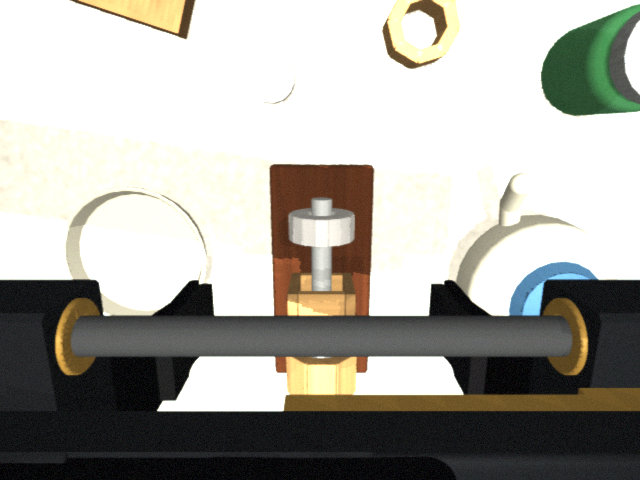

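Wrist view: the bar is centred at column 321, tip (322,200), collar (321,226) with bar vertical in the image: it matches the projected model within 2 px. Descend and grip the collar.

```bash
python3 -m jog '[[0.001,0,0.0286,0,0,0,0.087],[0,0,0.0286,0,0,0,0.087],[0,0,0.0286,0,0,0,0.087],[0,0,0.0286,0,0,0,0.087],[0,0,0.0286,0,0,0,0.087],[0,0,0,0,0,0,0.087],[0,0,0,0,0,0,0.03],[0,0,0,0,0,0,0.03],[0,0,0,0,0,0,0.03],[0,0,0,0,0,0,0.03],[0,0,0,0,0,0,0.03],[0,0,0,0,0,0,0.03]]' 20
python3 -m jog '[[0,0,0,0,0,0,0.03],[0,0,0,0,0,0,0.03],[0,0,0,0,0,0,0.03]]'
```

```text
time_s: 3.62
tool_pos: [0.6133, 0.0863, 0.0807]
tool_rot: [179.9, -0.0, 102.5]
force: [-0.1, -0.1, -0.1]
grip_width: 0.0551
grasp_force: 0.0
time_s: 3.87
tool_pos: [0.6128, 0.0861, 0.0799]
tool_rot: [180.0, -0.0, 102.5]
force: [-0.4, -1.0, 3.3]
grip_width: 0.0437
grasp_force: 20.0
```

```bash
python3 -m jog '[[0,0,-0.0015,0,0,0,0.03],[0,0,0,0,0,0,0.03],[0,0,0,0,0,0,0.03]]'
python3 -m jog '[[0,0,-0.001,0,0,0,0.03],[0,0,0,0,0,0,0.03],[0,0,0,0,0,0,0.03]]'
```

```text
time_s: 4.12
tool_pos: [0.6125, 0.0861, 0.0809]
tool_rot: [-180.0, -0.0, 102.5]
force: [0.3, -0.3, -0.8]
grip_width: 0.0436
grasp_force: 20.0
time_s: 4.37
tool_pos: [0.6126, 0.0862, 0.082]
tool_rot: [180.0, -0.0, 102.5]
force: [-0.6, -0.4, -0.6]
grip_width: 0.0437
grasp_force: 20.0
```

Free of the bar (about −0.6 N, its weight). Pull off.

```bash
python3 -m jog '[[0.006,0,0,0,0,0,0.03],[0.006,0,0,0,0,0,0.03],[0.006,0,0,0,0,0,0.03],[0.006,0,0,0,0,0,0.03],[0.006,0,0,0,0,0,0.03],[0.006,0,0,0,0,0,0.03],[0.006,0,0,0,0,0,0.03],[0.01,0,0,0,0,0,0.03],[0,0,0,0,0,0,0.03],[0,0,0,0,0,0,0.03]]'
python3 - <<'E'
from h import *
for p in [(305,303)]:
    for z in(0.02,): print(atz("top",p,z),atz("side",(273,270),z))
go(.4597,.0053,.05,102.5)
E
```

```text
time_s: 5.2
tool_pos: [0.6011, 0.1381, 0.082]
tool_rot: [180.0, -0.0, 102.6]
force: [0.1, -1.0, -0.0]
grip_width: 0.0437
grasp_force: 20.0
[0.45813039 0.00558224 0.02      ] [ 4.58170621e-01 -3.49314796e-04  2.00000000e-02]
now [0.6011 0.1381 0.082 ] [ 1.8000e+02 -2.0000e-02  1.0262e+02] turn z 0.0020 then shift -0.0990 -0.1668 0.0320
```

```bash
python3 -m jog '[[-0.01,-0.0334,0,0,0,0,0.03],[-0.018,-0.0334,0,0,0,0,0.03],[-0.023,-0.0334,0,0,0,0,0.03],[-0.024,-0.0334,0,0,0,0,0.03],[-0.024,-0.0334,0,0,0,0,0.03],[0,0,0.023,0,0,0,0.03],[0,0,0.023,0,0,0,0.03],[0,0,0.015,0,0,0,0.03],[0,0,0.0035,0,0,0,0.03],[0,0,0.0035,0,0,0,0.03],[0,0,0,0,0,0,0.03],[0,0,0,0,0,0,0.03]]'
```

```text
time_s: 6.2
tool_pos: [0.4606, 0.004, 0.0147]
tool_rot: [179.9, 0.0, 102.5]
force: [-0.1, -0.3, 0.3]
grip_width: 0.0436
grasp_force: 20.0
```

```bash
python3 -m jog '[[0,0,0.002,0,0,0,0.03],[0,0,0.0015,0,0,0,0.03],[0,0,0,0,0,0,0.03],[0,0,0,0,0,0,0.03]]'
python3 -m jog '[[0,0,0.001,0,0,0,0.03],[0,0,0,0,0,0,0.03],[0,0,0,0,0,0,0.03]]'
```

```text
time_s: 6.53
tool_pos: [0.4599, 0.0041, 0.0107]
tool_rot: [180.0, -0.0, 102.5]
force: [-1.3, -0.8, -1.2]
grip_width: 0.044
grasp_force: 20.0
time_s: 6.78
tool_pos: [0.4598, 0.0041, 0.0096]
tool_rot: [180.0, -0.0, 102.5]
force: [-0.4, 0.4, -0.1]
grip_width: 0.0437
grasp_force: 20.0
```

```bash
python3 -m jog '[[0,0,0.001,0,0,0,0.03],[0,0,0,0,0,0,0.03],[0,0,0,0,0,0,0.046],[0,0,0,0,0,0,0.048],[0,0,0,0,0,0,0.052],[0,0,0,0,0,0,0.058],[0,0,0,0,0,0,0.058],[0,0,0,0,0,0,0.058]]'
python3 -m jog '[[0,0,-0.01,0,0,0,0.058],[0,0,-0.02,0,0,0,0.058],[0,0,-0.04,0,0,0,0.058],[0,0,-0.04,0,0,0,0.087],[0,0,-0.04,0,0,0,0.087],[0,0,-0.04,0,0,0,0.087],[0,0,0,0,0,0,0.087],[0,0,0,0,0,0,0.087]]'
python3 - <<'E'
from h import *
import cv2
a=env.read_camera("side");
cv2.imwrite("pics/s2.png",cv2.convertScaleAbs(cv2.resize(a[150:330,200:440],None,fx=3,fy=3),alpha=1.4))
go(*st(0,.013,.2),102.5)
E
```

```text
time_s: 7.45
tool_pos: [0.4597, 0.0041, 0.0085]
tool_rot: [-180.0, -0.0, 102.5]
force: [-0.6, -0.0, -0.0]
grip_width: 0.0571
grasp_force: 0.0
time_s: 8.12
tool_pos: [0.4616, 0.0041, 0.2018]
tool_rot: [179.6, -0.0, 102.5]
force: [-0.2, -0.1, -0.6]
grip_width: 0.0826
grasp_force: 0.0
now [0.4601 0.004  0.1997] [ 1.7987e+02 -4.0000e-02  1.0250e+02] turn z 0.0001 then shift -0.0064 0.1667 -0.0003
```

View pics/s2.png

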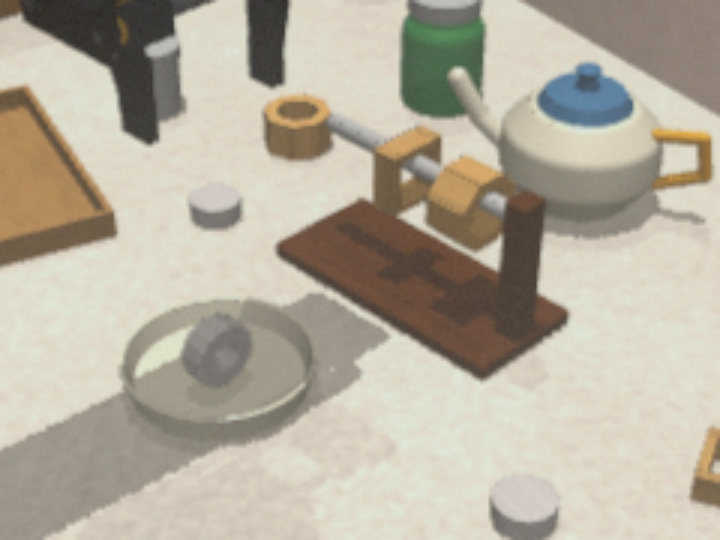

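Collar stands inside the dish at (215,350) of the crop; rings on the bar are unmoved. Next the bar square ring.

```bash
python3 -m jog '[[-0.0016,0.0417,0,0,0,0,0.087],[-0.0016,0.0417,0,0,0,0,0.087],[-0.0016,0.0417,0,0,0,0,0.087],[-0.0016,0.0416,0,0,0,0,0.087],[0,0,0.03,0,0,0,0.087],[0,0,0.03,0,0,0,0.087],[0,0,0.03,0,0,0,0.087],[0,0,0.025,0,0,0,0.087],[0,0,0.012,0,0,0,0.087],[0,0,0,0,0,0,0.087],[0,0,0,0,0,0,0.087]]' 15
python3 -m jog '[[0,0,0,0,0,0,0.035],[0,0,0,0,0,0,0.035],[0,0,0,0,0,0,0.035],[0,0,0,0,0,0,0.035],[0,0,0,0,0,0,0.035],[0,0,0,0,0,0,0.035],[0,0,0,0,0,0,0.035],[0,0,0,0,0,0,0.035],[0,0,0,0,0,0,0.035],[0,0,0,0,0,0,0.035]]'
python3 -m jog '[[0,0,-0.003,0,0,0,0.035],[0,0,-0.003,0,0,0,0.035],[0,0,-0.003,0,0,0,0.035],[0,0,0,0,0,0,0.035],[0,0,0,0,0,0,0.035]]'
```

```text
time_s: 9.08
tool_pos: [0.6231, 0.0336, 0.0709]
tool_rot: [-179.9, 0.0, 102.5]
force: [-0.1, -0.0, 0.3]
grip_width: 0.087
grasp_force: 0.0
time_s: 9.92
tool_pos: [0.6238, 0.0339, 0.0717]
tool_rot: [180.0, -0.0, 102.5]
force: [-0.6, 0.5, 0.5]
grip_width: 0.0461
grasp_force: 15.0
time_s: 10.33
tool_pos: [0.6239, 0.0339, 0.0809]
tool_rot: [180.0, 0.0, 102.5]
force: [0.0, 0.0, -0.9]
grip_width: 0.0459
grasp_force: 15.0
```

```bash
python3 -m jog '[[0.01,0,0,0,0,0,0.035],[0.01,0,0,0,0,0,0.035],[0.01,0,0,0,0,0,0.035],[0.01,0,0,0,0,0,0.035],[0.01,0,0,0,0,0,0.035],[0.01,0,0,0,0,0,0.035],[0.01,0,0,0,0,0,0.035],[0.01,0,0,0,0,0,0.035],[0.01,0,0,0,0,0,0.035],[0.015,0,0,0,0,0,0.035],[0.01,0,0,0,0,0,0.035],[0,0,0,0,0,0,0.035]]'
python3 - <<'E'
from h import *
import cv2
np.set_printoptions(precision=4,suppress=True)
for nm,Q in(("sq",[(437,284),(510,299),(498,374),(422,356)]),("long",[(91,277),(207,290),(196,356),(77,342)])):
    X=np.array([atz("top",q,.022) for q in Q])[:,:2];c=X.mean(0);print(nm,X.round(3).tolist(),"c",c,cv2.minAreaRect(X.astype(np.float32)*1000))
    S={"sq":[(373,346),(414,408),(327,446),(290,387)],"long":[(207,181),(237,224),(187,238),(160,200)]}[nm]
    X=np.array([atz("side",q,.022) for q in S])[:,:2];print(" side",X.round(3).tolist(),X.mean(0))
L=np.array([[.7037,-.2466],[.6652,-.2721],[.6426,-.236],[.6771,-.2102]]);print(L.mean(0),cv2.minAreaRect(L.astype(np.float32)*1000))
E
```

```text
time_s: 11.33
tool_pos: [0.598, 0.15, 0.0804]
tool_rot: [-180.0, -0.1, 102.8]
force: [-0.4, 0.5, 0.1]
grip_width: 0.046
grasp_force: 15.0
sq [[0.504, -0.243], [0.48, -0.38], [0.342, -0.351], [0.369, -0.213]] c [ 0.4237 -0.2968] ((424.56353759765625, -296.5398254394531), (140.5837860107422, 143.42340087890625), 78.08479309082031)
 side [[0.501, -0.253], [0.48, -0.372], [0.347, -0.355], [0.352, -0.251]] [ 0.4199 -0.3076]
long [[0.492, 0.413], [0.475, 0.191], [0.353, 0.201], [0.37, 0.421]] c [0.4226 0.3064] ((422.4671325683594, 306.4736328125), (222.11915588378906, 122.36598205566406), 85.79061126708984)
 side [[0.484, 0.395], [0.465, 0.178], [0.356, 0.185], [0.356, 0.366]] [0.4152 0.2806]
[ 0.6722 -0.2412] ((671.7775268554688, -242.00872802734375), (46.129981994628906, 45.0835075378418), 36.1582145690918)
```

```bash
python3 -m jog '[[0.005,0,-0.04,0,0,0,0.035],[0,0,-0.04,0,0,0,0.035],[0,0,0,0,0,0.1075,0.035],[0,0,0,0,0,0.1075,0.035],[0,0,0,0,0,0.1075,0.035],[0,0,0,0,0,0.1075,0.035],[0,0,0,0,0,0,0.035]]'
python3 - <<'E'
from h import *
go(.4178,-.3258,.025,78)
E
```

```text
time_s: 11.92
tool_pos: [0.5979, 0.1502, 0.1607]
tool_rot: [180.0, 0.0, 77.7]
force: [0.1, -0.5, -0.3]
grip_width: 0.0461
grasp_force: 15.0
now [0.5979 0.1502 0.1607] [1.7998e+02 3.0000e-02 7.7670e+01] turn z -0.0058 then shift -0.5031 -0.0772 0.1357
```

```bash
python3 -m jog '[[-0.0387,-0.006,0,0,0,0,0.035],[-0.0387,-0.006,0,0,0,0,0.035],[-0.0387,-0.006,0,0,0,0,0.035],[-0.0387,-0.006,0,0,0,0,0.035],[-0.0387,-0.006,0,0,0,0,0.035],[-0.0387,-0.006,0,0,0,0,0.035],[-0.0387,-0.006,0,0,0,0,0.035],[-0.0387,-0.006,0,0,0,0,0.035],[-0.0387,-0.006,0,0,0,0,0.035],[-0.0387,-0.006,0,0,0,0,0.035],[-0.0387,-0.006,0,0,0,0,0.035],[-0.0387,-0.006,0,0,0,0,0.035]]'
python3 -m jog '[[-0.0387,-0.006,0,0,0,0,0.035],[0,0,0,0,0,0,0.035],[0,0,0,0,0,0,0.035]]'
python3 - <<'E'
from h import *
import cv2
go(.4178,-.3258,.025,78)
a=env.read_camera("top");b=env.read_camera("side")
i=np.hstack([cv2.resize(a[270:390,400:530],None,fx=3,fy=3),cv2.resize(b[330:450,280:420],None,fx=2.8,fy=3)])
cv2.imwrite("pics/p3.png",cv2.convertScaleAbs(i,alpha=1.5))
E
```

```text
time_s: 12.92
tool_pos: [0.4286, -0.2898, 0.1609]
tool_rot: [179.9, -0.0, 78.1]
force: [0.5, 0.1, -0.1]
grip_width: 0.0461
grasp_force: 15.0
time_s: 13.17
tool_pos: [0.4137, -0.3276, 0.1608]
tool_rot: [-180.0, 0.1, 77.6]
force: [1.7, 0.6, -1.1]
grip_width: 0.0462
grasp_force: 15.0
now [ 0.4137 -0.3276  0.1608] [-1.800e+02  7.000e-02  7.763e+01] turn z -0.0065 then shift 0.0026 0.0037 0.1358
```

View pics/p3.png

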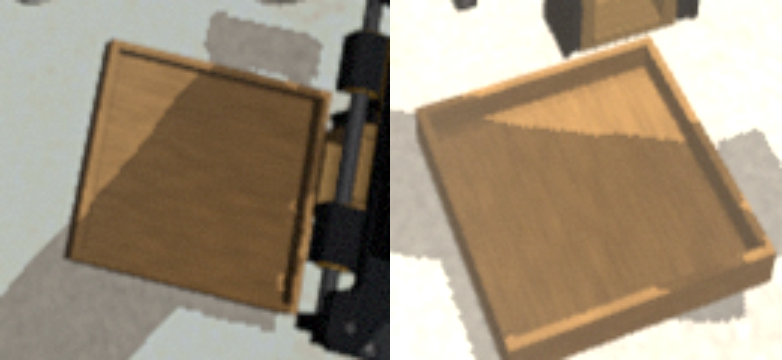

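Tray rim corners in the top crop (110,42),(328,95),(298,312),(68,258) agree with the first reading; the ring hangs over the tray's −y half. Lower it.

```bash
python3 -m jog '[[0.0026,0.0037,0,0,0,-0.006,0.035],[0,0,0.04,0,0,0,0.035],[0,0,0.04,0,0,0,0.035],[0,0,0.035,0,0,0,0.035],[0,0,0.02,0,0,0,0.035],[0,0,0.008,0,0,0,0.035],[0,0,0,0,0,0,0.035],[0,0,0,0,0,0,0.035]]'
python3 -m jog '[[0,0,0.0025,0,0,0,0.035],[0,0,0.002,0,0,0,0.035],[0,0,0,0,0,0,0.035],[0,0,0,0,0,0,0.035]]'
python3 -m jog '[[0,0,0.001,0,0,0,0.035],[0,0,0,0,0,0,0.035],[0,0,0,0,0,0,0.035]]'
```

```text
time_s: 13.93
tool_pos: [0.4211, -0.3224, 0.0182]
tool_rot: [180.0, 0.0, 78.3]
force: [0.3, -0.1, 0.3]
grip_width: 0.0459
grasp_force: 15.0
time_s: 14.27
tool_pos: [0.4206, -0.3228, 0.0138]
tool_rot: [179.9, -0.0, 78.2]
force: [-0.7, 0.1, -0.0]
grip_width: 0.0457
grasp_force: 15.0
time_s: 14.52
tool_pos: [0.42, -0.3227, 0.0121]
tool_rot: [180.0, -0.0, 78.2]
force: [-0.4, 0.5, -0.0]
grip_width: 0.0459
grasp_force: 15.0
```

```bash
python3 -m jog '[[0,0,0.0015,0,0,0,0.035],[0,0,0.001,0,0,0,0.035],[0,0,0,0,0,0,0.035],[0,0,0,0,0,0,0.035]]'
python3 -m jog '[[0,0,0.0012,0,0,0,0.035],[0,0,0,0,0,0,0.035],[0,0,0,0,0,0,0.035]]'
```

```text
time_s: 14.85
tool_pos: [0.4198, -0.3226, 0.0094]
tool_rot: [-180.0, -0.0, 78.2]
force: [-1.1, -0.6, 0.2]
grip_width: 0.0463
grasp_force: 15.0
time_s: 15.1
tool_pos: [0.4201, -0.3229, 0.0087]
tool_rot: [180.0, -0.0, 78.2]
force: [-0.9, 0.6, 4.9]
grip_width: 0.0459
grasp_force: 15.0
```

Contact at TCP 8.7 mm as predicted. Release, retreat, and go to the bar's eight-sided ring.

```bash
python3 -m jog '[[0,0,0,0,0,0,0.048],[0,0,0,0,0,0,0.05],[0,0,0,0,0,0,0.055],[0,0,0,0,0,0,0.06],[0,0,0,0,0,0,0.06],[0,0,-0.01,0,0,0,0.06],[0,0,-0.03,0,0,0,0.06],[0,0,-0.04,0,0,0,0.06],[0,0,-0.04,0,0,0,0.087],[0,0,-0.04,0,0,0,0.087],[0,0,-0.035,0,0,0,0.087],[0,0,0,0,0,0,0.087]]'
python3 - <<'E'
from h import *
go(*st(0,-.045,.2),102.5)
E
```

```text
time_s: 16.1
tool_pos: [0.4229, -0.3258, 0.2108]
tool_rot: [179.3, 0.1, 78.2]
force: [0.7, -0.3, 0.2]
grip_width: 0.079
grasp_force: 0.0
now [ 0.4229 -0.3258  0.2108] [1.7931e+02 8.0000e-02 7.8160e+01] turn z -0.4248 then shift 0.2496 0.2743 0.0108
```

```bash
python3 -m jog '[[0,0,0,0,0,-0.1062,0.087],[0,0,0,0,0,-0.1062,0.087],[0,0,0,0,0,-0.1062,0.087],[0,0,0,0,0,-0.1062,0.087]]'
python3 -m jog '[[0.025,0.0274,0,0,0,0,0.087],[0.025,0.0274,0,0,0,0,0.087],[0.025,0.0274,0,0,0,0,0.087],[0.025,0.0274,0,0,0,0,0.087],[0.025,0.0274,0,0,0,0,0.087],[0.025,0.0274,0,0,0,0,0.087],[0.025,0.0274,0,0,0,0,0.087],[0.025,0.0274,0,0,0,0,0.087],[0.025,0.0274,0,0,0,0,0.087],[0.025,0.0274,0,0,0,0,0.087],[0,0,0,0,0,0,0.087],[0,0,0,0,0,0,0.087]]'
python3 - <<'E'
from h import *
go(*st(0,-.044,.072),102.5)
E
```

```text
time_s: 16.43
tool_pos: [0.4198, -0.3228, 0.2037]
tool_rot: [180.0, -0.0, 102.8]
force: [0.1, -0.2, 0.4]
grip_width: 0.0865
grasp_force: 0.0
time_s: 17.43
tool_pos: [0.6337, -0.0161, 0.2028]
tool_rot: [-179.9, 0.0, 102.8]
force: [0.4, -1.8, -0.4]
grip_width: 0.0871
grasp_force: 0.0
now [ 0.6337 -0.0161  0.2028] [-1.7994e+02  4.0000e-02  1.0285e+02] turn z 0.0060 then shift -0.0061 0.0015 0.1308
```

```bash
python3 -m jog '[[-0.0061,0.0015,0,0,0,0.006,0.087],[0,0,0.035,0,0,0,0.087],[0,0,0.035,0,0,0,0.087],[0,0,0.035,0,0,0,0.087],[0,0,0.02,0,0,0,0.087],[0,0,0.006,0,0,0,0.087],[0,0,0,0,0,0,0.087]]' 20
python3 -m jog '[[0,0,0,0,0,0,0.04],[0,0,0,0,0,0,0.04],[0,0,0,0,0,0,0.04],[0,0,0,0,0,0,0.04],[0,0,0,0,0,0,0.04],[0,0,0,0,0,0,0.04],[0,0,0,0,0,0,0.04],[0,0,0,0,0,0,0.04],[0,0,0,0,0,0,0.04]]'
python3 -m jog '[[0,0,-0.003,0,0,0,0.04],[0,0,-0.003,0,0,0,0.04],[0,0,-0.003,0,0,0,0.04],[0,0,0,0,0,0,0.04],[0,0,0,0,0,0,0.04]]'
```

```text
time_s: 18.02
tool_pos: [0.6343, -0.027, 0.0713]
tool_rot: [-179.8, 0.0, 102.0]
force: [0.4, -0.1, 0.4]
grip_width: 0.0874
grasp_force: 0.0
time_s: 18.77
tool_pos: [0.6361, -0.0245, 0.0728]
tool_rot: [180.0, -0.0, 102.2]
force: [-0.3, 0.2, 2.7]
grip_width: 0.052
grasp_force: 20.0
time_s: 19.18
tool_pos: [0.6359, -0.0248, 0.0816]
tool_rot: [180.0, 0.0, 102.2]
force: [-0.9, 0.5, -0.1]
grip_width: 0.0519
grasp_force: 20.0
```

```bash
python3 -m jog '[[0.0145,0,0,0,0,0,0.04],[0.0145,0,0,0,0,0,0.04],[0.0145,0,0,0,0,0,0.04],[0.0145,0,0,0,0,0,0.04],[0.0145,0,0,0,0,0,0.04],[0.0145,0,0,0,0,0,0.04],[0.0145,0,0,0,0,0,0.04],[0.0145,0,0,0,0,0,0.04],[0.0145,0,0,0,0,0,0.04],[0.0145,0,0,0,0,0,0.04],[0.0145,0,0,0,0,0,0.04],[0.0145,0,0,0,0,0,0.04]]'
python3 -m jog '[[0,0,-0.03,0,0,0,0.04],[0,0,-0.03,0,0,0,0.04],[0,0,-0.02,0,0,0,0.04],[0,0,0,0,0,0,0.04]]'
python3 - <<'E'
from h import *
import cv2
a=env.read_camera("top");b=env.read_camera("side")
i=np.hstack([cv2.resize(a[260:370,65:220],None,fx=2.5,fy=4),cv2.resize(b[165:255,150:250],None,fx=3.8,fy=440/90)])
cv2.imwrite("pics/p4.png",cv2.convertScaleAbs(i,alpha=1.5))
go(.4226,.3064,.03,85.8)
E
```

```text
time_s: 20.18
tool_pos: [0.5987, 0.1461, 0.0812]
tool_rot: [-180.0, -0.0, 102.2]
force: [-0.7, -0.4, -0.9]
grip_width: 0.0518
grasp_force: 20.0
time_s: 20.52
tool_pos: [0.6019, 0.146, 0.1663]
tool_rot: [179.5, -0.1, 102.2]
force: [2.2, 0.2, -0.1]
grip_width: 0.0515
grasp_force: 20.0
now [0.5994 0.1456 0.162 ] [ 1.7991e+02 -3.0000e-02  1.0222e+02] turn z 0.2866 then shift 0.1474 -0.1881 0.1320
```

View pics/p4.png

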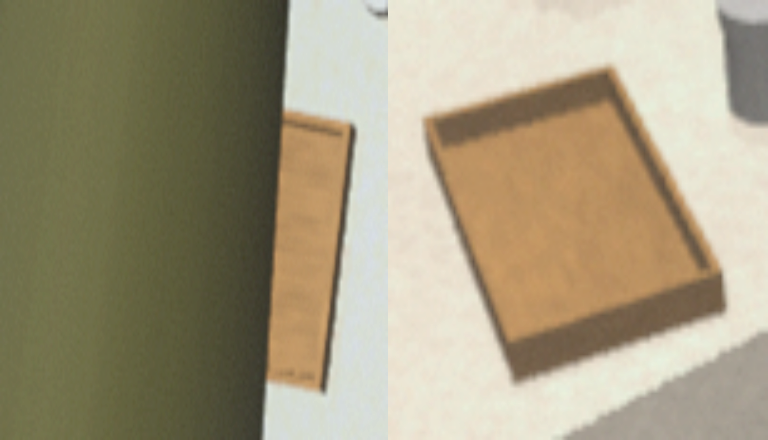

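```bash
python3 - <<'E'
from h import *
X=np.array([atz("side",q,.022) for q in [(209.2,178.5),(237.4,220.6),(182.1,235.6),(160.5,189.1)]])[:,:2];print(X.round(3).tolist(),X.mean(0))
E
python3 -m jog '[[0.02,-0.02,0,0,0,0.0955,0.04],[0.02,-0.02,0,0,0,0.0955,0.04],[0.02,-0.02,0,0,0,0.0955,0.04],[0.03,-0.02,0,0,0,0,0.04],[0.03,-0.02,0,0,0,0,0.04],[0.03,-0.02,0,0,0,0,0.04],[0.02,-0.02,0,0,0,0,0.04],[0,0,0,0,0,0,0.04],[0,0,0,0,0,0,0.04]]'
python3 - <<'E'
from h import *
go(.4263,.356,.03,85.8)
E
```

```text
[[0.493, 0.404], [0.472, 0.19], [0.35, 0.198], [0.373, 0.416]] [0.42202425 0.3019107 ]
time_s: 21.37
tool_pos: [0.4584, 0.3148, 0.1596]
tool_rot: [-179.9, 0.1, 86.1]
force: [0.8, -0.6, -0.9]
grip_width: 0.0516
grasp_force: 20.0
now [0.4584 0.3148 0.1596] [-1.7987e+02  1.2000e-01  8.6080e+01] turn z 0.0049 then shift 0.0388 -0.0350 0.1296
```

```bash
python3 -m jog '[[0.0194,-0.0175,0,0,0,0.005,0.04],[0.0194,-0.0175,0,0,0,0,0.04],[0,0,0.04,0,0,0,0.04],[0,0,0.04,0,0,0,0.04],[0,0,0.035,0,0,0,0.04],[0,0,0.018,0,0,0,0.04],[0,0,0.007,0,0,0,0.04],[0,0,0,0,0,0,0.04],[0,0,0,0,0,0,0.04]]'
python3 -m jog '[[0,0,0.002,0,0,0,0.04],[0,0,0.0015,0,0,0,0.04],[0,0,0,0,0,0,0.04],[0,0,0,0,0,0,0.04]]'
```

```text
time_s: 22.12
tool_pos: [0.43, 0.3539, 0.0218]
tool_rot: [180.0, 0.0, 85.4]
force: [0.7, 0.3, -0.3]
grip_width: 0.0521
grasp_force: 20.0
time_s: 22.45
tool_pos: [0.4292, 0.3551, 0.0187]
tool_rot: [180.0, -0.1, 85.5]
force: [-0.2, -0.3, -0.0]
grip_width: 0.0523
grasp_force: 20.0
```

```bash
python3 -m jog '[[0,-0.003,0.0025,0,0,0,0.04],[0,0,0.002,0,0,0,0.04],[0,0,0,0,0,0,0.04],[0,0,0,0,0,0,0.04]]'
python3 -m jog '[[0,0,0.001,0,0,0,0.04],[0,0,0,0,0,0,0.04],[0,0,0,0,0,0,0.04]]'
python3 -m jog '[[0,0,0.001,0,0,0,0.04],[0,0,0,0,0,0,0.04],[0,0,0,0,0,0,0.04]]'
```

```text
time_s: 22.78
tool_pos: [0.4257, 0.3549, 0.0132]
tool_rot: [-180.0, 0.0, 85.5]
force: [-0.2, 0.7, -0.9]
grip_width: 0.0521
grasp_force: 20.0
time_s: 23.03
tool_pos: [0.426, 0.355, 0.0128]
tool_rot: [-180.0, -0.0, 85.5]
force: [-1.9, -0.4, 3.8]
grip_width: 0.052
grasp_force: 20.0
time_s: 23.28
tool_pos: [0.426, 0.355, 0.0127]
tool_rot: [-180.0, -0.0, 85.5]
force: [-4.5, -3.2, 12.2]
grip_width: 0.0518
grasp_force: 20.0
```

```bash
python3 -m jog '[[0,0,-0.0012,0,0,0,0.04],[0,0,0,0,0,0,0.053],[0,0,0,0,0,0,0.055],[0,0,0,0,0,0,0.058],[0,0,0,0,0,0,0.063],[0,0,0,0,0,0,0.063],[0,0,-0.01,0,0,0,0.063],[0,0,-0.03,0,0,0,0.063],[0,0,-0.04,0,0,0,0.063],[0,0,-0.04,0,0,0,0.087],[0,0,-0.04,0,0,0,0.087],[0,0,-0.03,0,0,0,0.087]]'
python3 - <<'E'
from h import *
go(.657,.239,.2,110)
E
```

```text
time_s: 24.28
tool_pos: [0.4269, 0.3551, 0.2069]
tool_rot: [179.9, -0.2, 85.5]
force: [1.1, 0.3, 0.5]
grip_width: 0.0758
grasp_force: 0.0
now [0.4269 0.3551 0.2069] [179.87  -0.2   85.47] turn z -0.4282 then shift -0.1878 0.1765 0.0069
```

```bash
python3 -m jog '[[0,0,0,0,0,-0.107,0.087],[0,0,0,0,0,-0.107,0.087],[0,0,0,0,0,-0.107,0.087],[0,0,0,0,0,-0.107,0.087],[-0.0268,0.0252,0,0,0,0,0.087],[-0.0268,0.0252,0,0,0,0,0.087],[-0.0268,0.0252,0,0,0,0,0.087],[-0.0268,0.0252,0,0,0,0,0.087],[-0.0268,0.0252,0,0,0,0,0.087],[-0.0268,0.0252,0,0,0,0,0.087],[-0.0268,0.0252,0,0,0,0,0.087]]'
python3 -m jog '[[0,0,0,0,0,0,0.087],[0,0,0,0,0,0,0.087],[0,0,0,0,0,0,0.087]]'
python3 - <<'E'
from h import *
import cv2,pickle
c=env.get_calibration("wrist");im=env.read_camera("wrist");pickle.dump(c,open("w5.pkl","wb"))
go(.657,.239,.2,110); print(pix("wrist",(.657,.239,.032),c))
p=pix("wrist",(.657,.239,.032),c).astype(int);x,y=max(p[0]-80,0),max(p[1]-60,0);print(x,y)
cv2.imwrite("pics/w5.png",cv2.convertScaleAbs(cv2.resize(im[y:y+120,x:x+160],None,fx=5,fy=5,interpolation=cv2.INTER_CUBIC),alpha=1.3))
E
```

```text
time_s: 25.2
tool_pos: [0.6572, 0.2383, 0.2032]
tool_rot: [180.0, -0.0, 110.1]
force: [0.4, 1.2, 0.8]
grip_width: 0.087
grasp_force: 0.0
time_s: 25.45
tool_pos: [0.6555, 0.2393, 0.2027]
tool_rot: [-180.0, -0.0, 110.0]
force: [0.5, 0.8, 0.2]
grip_width: 0.0869
grasp_force: 0.0
now [0.655  0.2404 0.2029] [-1.7999e+02 -7.0000e-02  1.1012e+02] turn z 0.0020 then shift -0.0020 0.0014 0.0029
[322.74675547 222.10106491]
242 162
```

View pics/w5.png

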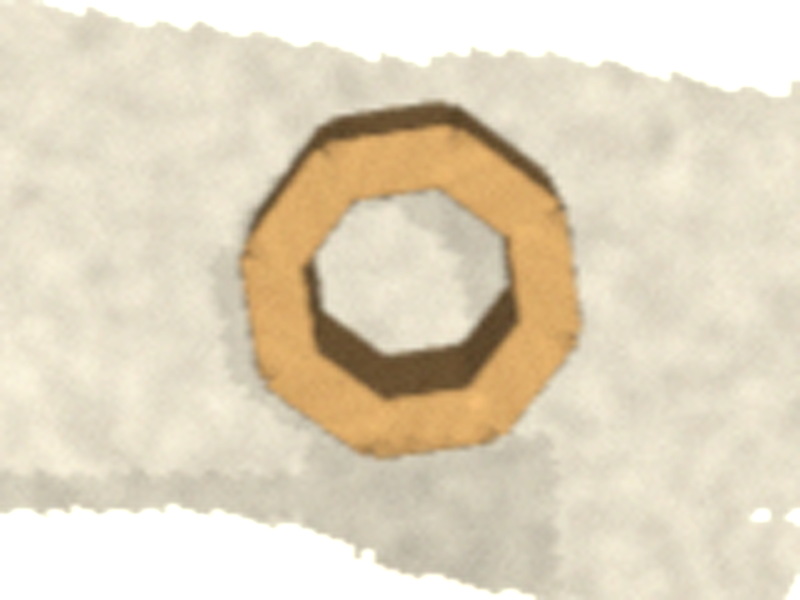

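The octagon's top outer vertices read (322,150),(460,125),(563,205),(580,335),(497,438),(372,457),(265,380),(243,255) in the crop.

Run:
```python
from h import *
import pickle
c=pickle.load(open("w5.pkl","rb"))
V=[(322,150),(460,125),(563,205),(580,335),(497,438),(372,457),(265,380),(243,255)]
V=[(242+x/5,162+y/5) for x,y in V]
X=np.array([atz("wrist",v,.032,c) for v in V])[:,:2];m=X.mean(0);r=np.linalg.norm(X-m,axis=1)
a=np.degrees(np.arctan2(*(X-m).T[::-1]));print(m,r.round(4),(a%45).round(1))
cen=pix("wrist",(*m,.032),c);print("z by triang",tri([ray("wrist",cen,c),ray("top",(190.3,196.7)),ray("side",(298.8,187))]))
f=np.median(a%45)+22.5;
for k in range(4):print("closing dirs->yaw",f+45*k+90)
```

```text
[0.65801425 0.24034045] [0.0268 0.0277 0.0274 0.0272 0.027  0.0273 0.0272 0.0274] [6.7 4.9 6.4 6.3 5.1 6.3 5.5 6.6]
z by triang (array([0.65765103, 0.23943896, 0.0267391 ]), np.float64(0.0007724822439381876))
closing dirs->yaw 118.80964296608505
closing dirs->yaw 163.80964296608505
closing dirs->yaw 208.80964296608505
closing dirs->yaw 253.80964296608505
```

Run:
```python
from h import *
np.set_printoptions(precision=3,suppress=True)
for n,a,b in(("jar",(189,110),(348,150)),("jarR",(207,110),(361,151)),("can",(117,226),(248,165)),("canR",(132,226),(260,166)),("spout",(240,147),(354,172))):print(n,*tri([ray("top",a),ray("side",b)]))
go(.658,.240,.2,163.8)
```

```text
jar [0.807 0.243 0.087] 0.004051199396985992
jarR [0.81  0.204 0.097] 0.0024018497945771256
can [0.585 0.364 0.052] 0.0007076863146283854
canR [0.592 0.33  0.061] 0.007988295194898843
spout [0.741 0.138 0.088] 0.002601428840108356
now [0.655 0.24  0.203] [-179.99   -0.07  110.12] turn z -0.9370 then shift -0.0030 0.0005 0.0029
```

```bash
python3 -m jog '[[-0.003,0.0005,0,0,0,0,0.087],[0,0,0,0,0,-0.1041,0.087],[0,0,0,0,0,-0.1041,0.087],[0,0,0,0,0,-0.1041,0.087],[0,0,0,0,0,-0.1041,0.087],[0,0,0,0,0,-0.1041,0.087],[0,0,0,0,0,-0.1041,0.087],[0,0,0,0,0,-0.1041,0.087],[0,0,0,0,0,-0.1041,0.087],[0,0,0,0,0,-0.1041,0.087],[0,0,0,0,0,0,0.087],[0,0,0,0,0,0,0.087]]'
python3 - <<'E'
from h import *
go(.658,.240,.010,163.8)
E
```

```text
time_s: 26.5
tool_pos: [0.6567, 0.2375, 0.2032]
tool_rot: [179.9, -0.0, 163.6]
force: [0.2, -0.5, 0.4]
grip_width: 0.087
grasp_force: 0.0
now [0.6567 0.2375 0.2032] [179.93  -0.   163.65] turn z -0.0026 then shift -0.0006 0.0028 0.1932
```

```bash
python3 -m jog '[[0,0.0028,0.03,0,0,0,0.087],[0,0,0.04,0,0,0,0.087],[0,0,0.04,0,0,0,0.087],[0,0,0.04,0,0,0,0.087],[0,0,0.025,0,0,0,0.087],[0,0,0.013,0,0,0,0.087],[0,0,0.005,0,0,0,0.087],[0,0,0,0,0,0,0.087],[0,0,0,0,0,0,0.087]]' 20
python3 -m jog '[[0,0,0,0,0,0,0.04],[0,0,0,0,0,0,0.04],[0,0,0,0,0,0,0.04],[0,0,0,0,0,0,0.04],[0,0,0,0,0,0,0.04],[0,0,0,0,0,0,0.04],[0,0,0,0,0,0,0.04],[0,0,0,0,0,0,0.04],[0,0,0,0,0,0,0.04]]'
python3 -m jog '[[0,0,-0.04,0,0,0,0.04],[0,0,-0.04,0,0,0,0.04],[0,0,-0.04,0,0,0,0.04],[0,0,-0.03,0,0,0,0.04],[0,0,0,0,0,0,0.04],[0,0,0,0,0,0,0.04]]'
python3 - <<'E'
from h import *
go(.419,.255,.03,85.8)
E
```

```text
time_s: 27.25
tool_pos: [0.6596, 0.2396, 0.0117]
tool_rot: [179.9, 0.1, 163.7]
force: [0.4, -0.1, 1.2]
grip_width: 0.0868
grasp_force: 0.0
time_s: 28.0
tool_pos: [0.6582, 0.2392, 0.0097]
tool_rot: [180.0, 0.0, 163.7]
force: [-1.0, 0.3, 1.6]
grip_width: 0.0519
grasp_force: 20.0
time_s: 28.5
tool_pos: [0.6596, 0.2394, 0.1622]
tool_rot: [179.8, 0.2, 163.7]
force: [-0.1, -0.7, -1.5]
grip_width: 0.0517
grasp_force: 20.0
now [0.6596 0.2394 0.1622] [179.82   0.21 163.71] turn z 1.3598 then shift -0.0020 -0.2411 0.1322
```

```bash
python3 -m jog '[[0,0,0,0,0,0.1133,0.04],[0,0,0,0,0,0.1133,0.04],[0,0,0,0,0,0.1133,0.04],[0,0,0,0,0,0.1133,0.04],[0,0,0,0,0,0.1133,0.04],[0,0,0,0,0,0.1133,0.04],[0,0,0,0,0,0.1133,0.04],[0,0,0,0,0,0.1133,0.04],[0,0,0,0,0,0.1133,0.04],[0,0,0,0,0,0.1133,0.04],[0,0,0,0,0,0.1133,0.04],[0,0,0,0,0,0.1133,0.04]]'
python3 -m jog '[[0,-0.0345,0,0,0,0,0.04],[0,-0.0345,0,0,0,0,0.04],[0,-0.0345,0,0,0,0,0.04],[0,-0.0345,0,0,0,0,0.04],[0,-0.0345,0,0,0,0,0.04],[0,-0.0345,0,0,0,0,0.04],[0,-0.0345,0,0,0,0,0.04],[0,0,0,0,0,0,0.04],[0,0,0,0,0,0,0.04]]'
python3 - <<'E'
from h import *
go(.419,.255,.0147,85.8)
E
```

```text
time_s: 29.5
tool_pos: [0.657, 0.2388, 0.1571]
tool_rot: [-179.8, 0.1, 85.5]
force: [-0.3, -0.1, 0.0]
grip_width: 0.0523
grasp_force: 20.0
time_s: 30.25
tool_pos: [0.4144, 0.2574, 0.1583]
tool_rot: [-179.8, -0.0, 86.1]
force: [0.4, -0.4, -0.9]
grip_width: 0.0518
grasp_force: 20.0
now [0.4144 0.2574 0.1583] [-1.7983e+02 -4.0000e-02  8.6070e+01] turn z 0.0047 then shift -0.0020 0.0047 0.1436
```

```bash
python3 -m jog '[[-0.002,0.003,0,0,0,0.004,0.04],[0,0,0.04,0,0,0,0.04],[0,0,0.04,0,0,0,0.04],[0,0,0.035,0,0,0,0.04],[0,0,0.016,0,0,0,0.04],[0,0,0.006,0,0,0,0.04],[0,0,0,0,0,0,0.04],[0,0,0,0,0,0,0.04]]'
python3 -m jog '[[0,0,0.002,0,0,0,0.04],[0,0,0.001,0,0,0,0.04],[0,0,0,0,0,0,0.04],[0,0,0,0,0,0,0.04]]'
python3 -m jog '[[0,0,0.001,0,0,0,0.04],[0,0,0,0,0,0,0.04],[0,0,0,0,0,0,0.04]]'
```

```text
time_s: 30.92
tool_pos: [0.4218, 0.254, 0.023]
tool_rot: [179.9, 0.1, 85.5]
force: [-0.2, 0.0, 0.2]
grip_width: 0.0516
grasp_force: 20.0
time_s: 31.25
tool_pos: [0.4206, 0.255, 0.0203]
tool_rot: [180.0, -0.1, 85.6]
force: [-0.0, 0.3, -1.3]
grip_width: 0.0523
grasp_force: 20.0
time_s: 31.5
tool_pos: [0.4201, 0.2546, 0.0187]
tool_rot: [180.0, -0.0, 85.6]
force: [0.3, 0.4, 0.2]
grip_width: 0.0524
grasp_force: 20.0
```

```bash
python3 -m jog '[[0,0,0.002,0,0,0,0.04],[0,0,0.001,0,0,0,0.04],[0,0,0,0,0,0,0.04],[0,0,0,0,0,0,0.04]]'
python3 -m jog '[[0,0,0.001,0,0,0,0.04],[0,0,0,0,0,0,0.04],[0,0,0,0,0,0,0.04]]'
python3 -m jog '[[0,0,0,0,0,0,0.053],[0,0,0,0,0,0,0.055],[0,0,0,0,0,0,0.058],[0,0,0,0,0,0,0.063],[0,0,0,0,0,0,0.063],[0,0,-0.01,0,0,0,0.063],[0,0,-0.03,0,0,0,0.063],[0,0,-0.04,0,0,0,0.063],[0,0,-0.04,0,0,0,0.063],[0,0,-0.04,0,0,0,0.087],[0,0,-0.03,0,0,0,0.087]]'
python3 - <<'E'
from h import *
go(.671,-.241,.2,70)
E
```

```text
time_s: 31.83
tool_pos: [0.4201, 0.2544, 0.0154]
tool_rot: [-180.0, 0.0, 85.6]
force: [0.4, -0.8, -0.2]
grip_width: 0.0518
grasp_force: 20.0
time_s: 32.08
tool_pos: [0.4203, 0.2546, 0.0147]
tool_rot: [180.0, -0.0, 85.6]
force: [-0.6, -0.1, 0.7]
grip_width: 0.0518
grasp_force: 20.0
time_s: 33.0
tool_pos: [0.4212, 0.2544, 0.2086]
tool_rot: [179.9, -0.2, 85.5]
force: [1.4, 0.5, -1.0]
grip_width: 0.0698
grasp_force: 0.0
now [0.4212 0.2544 0.2086] [179.88  -0.2   85.51] turn z 0.2707 then shift -0.3801 0.4041 0.0086
```

```bash
python3 -m jog '[[0,0,0,0,0,0.0902,0.087],[0,0,0,0,0,0.0902,0.087],[0,0,0,0,0,0.0902,0.087],[-0.0271,0.0289,0,0,0,0,0.087],[-0.0271,0.0289,0,0,0,0,0.087],[-0.0271,0.0289,0,0,0,0,0.087],[-0.0271,0.0289,0,0,0,0,0.087],[-0.0271,0.0289,0,0,0,0,0.087],[-0.0271,0.0289,0,0,0,0,0.087],[-0.0271,0.0289,0,0,0,0,0.087]]'
python3 -m jog '[[-0.0271,0.0289,0,0,0,0,0.087],[-0.0271,0.0289,0,0,0,0,0.087],[-0.0271,0.0289,0,0,0,0,0.087],[-0.0271,0.0289,0,0,0,0,0.087],[-0.0271,0.0289,0,0,0,0,0.087],[-0.0271,0.0289,0,0,0,0,0.087],[-0.0271,0.0289,0,0,0,0,0.087],[0,0,0,0,0,0,0.087],[0,0,0,0,0,0,0.087],[0,0,0,0,0,0,0.087]]'
python3 - <<'E'
from h import *
import cv2,pickle
c=env.get_calibration("wrist");im=env.read_camera("wrist");pickle.dump(c,open("w6.pkl","wb"))
go(.671,-.241,.2,70)
p=pix("wrist",(.671,-.241,.02),c).astype(int);x,y=max(p[0]-80,0),max(p[1]-60,0);print(p,x,y)
cv2.imwrite("pics/w6.png",cv2.convertScaleAbs(cv2.resize(im[y:y+120,x:x+160],None,fx=5,fy=5,interpolation=cv2.INTER_CUBIC),alpha=1.3))
E
```

```text
time_s: 33.83
tool_pos: [0.5464, 0.0056, 0.2057]
tool_rot: [180.0, -0.1, 70.1]
force: [0.8, 0.7, 0.5]
grip_width: 0.0872
grasp_force: 0.0
time_s: 34.67
tool_pos: [0.6711, -0.24, 0.2048]
tool_rot: [-180.0, -0.0, 70.0]
force: [-0.7, -0.1, 0.2]
grip_width: 0.0866
grasp_force: 0.0
now [ 0.6715 -0.2385  0.2049] [-1.7999e+02 -7.0000e-02  7.0160e+01] turn z 0.0028 then shift -0.0025 0.0004 0.0049
[321 218] 241 158
```

View pics/w6.png

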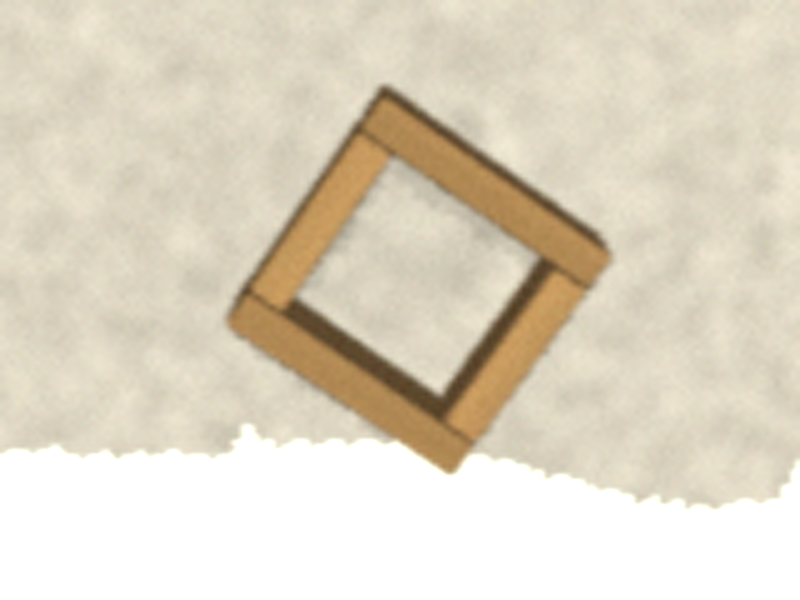

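The square ring's top outer corners read (386,95),(609,258),(453,471),(230,318) in the crop.

Run:
```python
from h import *
import pickle
c=pickle.load(open("w6.pkl","rb"))
X=np.array([atz("wrist",(241+x/5,158+y/5),.02,c) for x,y in[(386,95),(609,258),(453,471),(230,318)]])[:,:2];m=X.mean(0)
e=np.roll(X,-1,0)-X;print(m,np.linalg.norm(e,axis=1).round(4),(np.degrees(np.arctan2(e[:,1],e[:,0]))%90).round(1))
print("cup",tri([ray("top",(500,250)),ray("side",(454,360))])[0])
```

```text
[ 0.67420841 -0.23945873] [0.0449 0.044  0.0451 0.0445] [34.  35.1 34.7 34.9]
cup [ 0.56725895 -0.35501055  0.04961339]
```

```bash
python3 -m jog '[[0,0,0,0,0,-0.1191,0.087],[0,0,0,0,0,-0.1191,0.087],[0,0,0,0,0,-0.1191,0.087],[0,0,0,0,0,-0.1191,0.087],[0,0,0,0,0,-0.1191,0.087],[0,0,0,0,0,-0.1191,0.087],[0,0,0,0,0,-0.1191,0.087],[0,0,0,0,0,-0.1191,0.087],[0,0,0,0,0,0,0.087],[0,0,0,0,0,0,0.087]]'
python3 - <<'E'
from h import *
go(.6735,-.240,.005,124.7)
E
```

```text
time_s: 35.55
tool_pos: [0.6719, -0.2375, 0.2054]
tool_rot: [179.9, -0.0, 124.7]
force: [-0.0, 0.3, -0.0]
grip_width: 0.087
grasp_force: 0.0
now [ 0.6719 -0.2375  0.2054] [ 1.7990e+02 -2.0000e-02  1.2467e+02] turn z -0.0005 then shift -0.0030 -0.0001 0.2004
```

```bash
python3 -m jog '[[-0.003,0,0.03,0,0,0,0.087],[0,0,0.04,0,0,0,0.087],[0,0,0.04,0,0,0,0.087],[0,0,0.04,0,0,0,0.087],[0,0,0.025,0,0,0,0.087],[0,0,0.013,0,0,0,0.087],[0,0,0.007,0,0,0,0.087],[0,0,0.004,0,0,0,0.087],[0,0,0,0,0,0,0.087],[0,0,0,0,0,0,0.087]]' 15
python3 -m jog '[[0,0,0,0,0,0,0.035],[0,0,0,0,0,0,0.035],[0,0,0,0,0,0,0.035],[0,0,0,0,0,0,0.035],[0,0,0,0,0,0,0.035],[0,0,0,0,0,0,0.035],[0,0,0,0,0,0,0.035],[0,0,0,0,0,0,0.035],[0,0,0,0,0,0,0.035],[0,0,0,0,0,0,0.035]]'
python3 -m jog '[[0,0,-0.03,0,0,0,0.035],[0,0,-0.04,0,0,0,0.035],[0,0,-0.04,0,0,0,0.035],[0,0,-0.04,0,0,0,0.035],[0,0,0,0,0,0,0.035],[0,0,0,0,0,0,0.035]]'
python3 - <<'E'
from h import *
go(.430,-.267,.011,78)
E
```

```text
time_s: 36.38
tool_pos: [0.6744, -0.243, 0.0077]
tool_rot: [179.9, 0.1, 124.7]
force: [0.3, -0.8, 0.5]
grip_width: 0.087
grasp_force: 0.0
time_s: 37.22
tool_pos: [0.6731, -0.2424, 0.0056]
tool_rot: [180.0, 0.0, 124.7]
force: [0.3, 0.3, -0.3]
grip_width: 0.0457
grasp_force: 15.0
time_s: 37.72
tool_pos: [0.6746, -0.2437, 0.1591]
tool_rot: [179.8, 0.3, 124.7]
force: [0.8, 0.7, -0.9]
grip_width: 0.0458
grasp_force: 15.0
now [ 0.6746 -0.2437  0.1591] [179.78   0.27 124.67] turn z 0.8145 then shift -0.0737 -0.2344 0.1481
```

```bash
python3 -m jog '[[0,0,0,0,0,0.1164,0.035],[0,0,0,0,0,0.1164,0.035],[0,0,0,0,0,0.1164,0.035],[0,0,0,0,0,0.1164,0.035],[0,0,0,0,0,0.1164,0.035],[0,0,0,0,0,0.1164,0.035],[0,0,0,0,0,0.1164,0.035],[0,0,0,0,0,0,0.035]]'
python3 -m jog '[[-0.0105,-0.0335,0,0,0,0,0.035],[-0.0105,-0.0335,0,0,0,0,0.035],[-0.0105,-0.0335,0,0,0,0,0.035],[-0.0105,-0.0335,0,0,0,0,0.035],[-0.0105,-0.0335,0,0,0,0,0.035],[-0.0105,-0.0335,0,0,0,0,0.035],[-0.0105,-0.0335,0,0,0,0,0.035],[0,0,0,0,0,0,0.035],[0,0,0,0,0,0,0.035],[0,0,0,0,0,0,0.035]]'
python3 - <<'E'
from h import *
go(.430,-.266,.0106,78)
E
```

```text
time_s: 38.38
tool_pos: [0.6722, -0.2419, 0.1532]
tool_rot: [-179.8, 0.0, 77.8]
force: [-0.3, -0.1, -0.3]
grip_width: 0.046
grasp_force: 15.0
time_s: 39.22
tool_pos: [0.4289, -0.2646, 0.1555]
tool_rot: [179.9, -0.1, 78.2]
force: [0.2, 0.1, -0.7]
grip_width: 0.0458
grasp_force: 15.0
now [ 0.4289 -0.2646  0.1555] [ 1.7993e+02 -1.2000e-01  7.8160e+01] turn z 0.0028 then shift -0.0011 0.0013 0.1449
```

```bash
python3 -m jog '[[0,0,0.04,0,0,0,0.035],[0,0,0.04,0,0,0,0.035],[0,0,0.035,0,0,0,0.035],[0,0,0.015,0,0,0,0.035],[0,0,0.007,0,0,0,0.035],[0,0,0,0,0,0,0.035],[0,0,0,0,0,0,0.035],[0,0,0.002,0,0,0,0.035],[0,0,0.001,0,0,0,0.035],[0,0,0,0,0,0,0.035],[0,0,0,0,0,0,0.035]]'
python3 -m jog '[[0,0,0.001,0,0,0,0.035],[0,0,0,0,0,0,0.035],[0,0,0,0,0,0,0.035]]'
```

```text
time_s: 40.13
tool_pos: [0.4291, -0.2656, 0.0163]
tool_rot: [179.9, -0.0, 78.0]
force: [-0.8, 0.1, 0.1]
grip_width: 0.0457
grasp_force: 15.0
time_s: 40.38
tool_pos: [0.4285, -0.2655, 0.0147]
tool_rot: [180.0, -0.0, 78.0]
force: [0.5, 0.2, 0.1]
grip_width: 0.0458
grasp_force: 15.0
```

```bash
python3 -m jog '[[0,0,0.0015,0,0,0,0.035],[0,0,0.0015,0,0,0,0.035],[0,0,0,0,0,0,0.035],[0,0,0,0,0,0,0.035]]'
python3 -m jog '[[0,0,0.0007,0,0,0,0.035],[0,0,0,0,0,0,0.035],[0,0,0,0,0,0,0.035]]'
python3 -m jog '[[0,0,0,0,0,0,0.047],[0,0,0,0,0,0,0.049],[0,0,0,0,0,0,0.053],[0,0,0,0,0,0,0.06],[0,0,0,0,0,0,0.06],[0,0,-0.01,0,0,0,0.06],[0,0,-0.03,0,0,0,0.06],[0,0,-0.04,0,0,0,0.06],[0,0,-0.04,0,0,0,0.06],[0,0,-0.04,0,0,0,0.06],[0,0,-0.04,0,0,0,0.06],[0,0,-0.04,0,0,0,0.06]]'
python3 -m jog '[[0.04,0,0,0,0,0,0.06],[0.04,0,0,0,0,0,0.06],[0.04,0,0,0,0,0,0.06],[0.04,0,0,0,0,0,0.06],[0.04,0,0,0,0,0,0.06],[0,0,0,0,0,0,0.06],[0,0,0,0,0,0,0.06]]'
python3 - <<'E'
from h import *
import cv2
a=env.read_camera("top");b=env.read_camera("side")
i=np.hstack([cv2.resize(a[240:400,60:530],(400,300)),cv2.resize(b[150:470,140:500],(400,300))])
cv2.imwrite("pics/fin.png",cv2.convertScaleAbs(i,alpha=1.5))
E
```

```text
time_s: 40.72
tool_pos: [0.4282, -0.2656, 0.0114]
tool_rot: [-180.0, -0.0, 78.0]
force: [0.0, -0.0, -0.5]
grip_width: 0.046
grasp_force: 15.0
time_s: 40.97
tool_pos: [0.4284, -0.2656, 0.0108]
tool_rot: [-180.0, -0.0, 78.0]
force: [0.2, -0.4, -0.8]
grip_width: 0.0458
grasp_force: 15.0
time_s: 41.97
tool_pos: [0.4275, -0.2665, 0.2531]
tool_rot: [180.0, -0.1, 77.9]
force: [1.7, 1.1, -1.0]
grip_width: 0.0598
grasp_force: 0.0
time_s: 42.55
tool_pos: [0.4701, -0.068, 0.2511]
tool_rot: [180.0, 0.0, 78.3]
force: [-0.4, -0.8, -0.2]
grip_width: 0.0605
grasp_force: 0.0
```

View pics/fin.png

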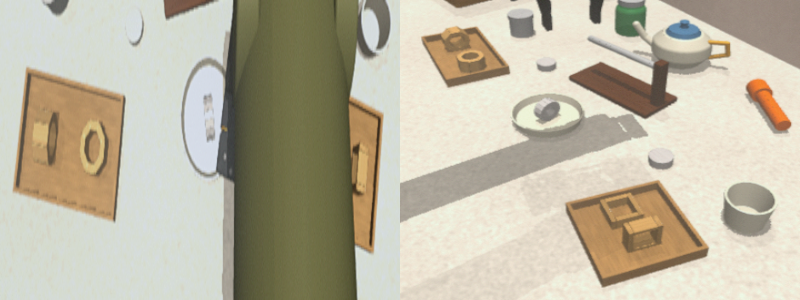

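The final view shows the collar in the dish (547,110). Both eight-sided rings are side by side in the long tray (455,40 and 470,60), and both square rings are side by side in the square tray (620,208 and 642,233). The bar is empty and the cup still stands (748,208).

```bash
python3 -c "
from cell import env
print(env.sign_off())"
```

```text
the job is handed in; nothing more can be done
None
```

The job is done and handed in at about 43 s of the 122 s allowed: the collar is in the dish, the two square rings are side by side in the square tray, the two eight-sided rings are side by side in the long tray, and the teacup was not touched.

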